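Tip the slab check weight out of its pocket and check the balance with it

ROBOT

A 6-joint arm with a two-finger parallel gripper is mounted at the origin on the work surface. World frame = base frame: x ahead of the robot, y to its left, z up, the work surface at z = 0. Lengths are in m, angles in degrees, forces in N, time in s.
With the tool pointing down it reaches from about 0.4 to 0.825 m from the base axis. Payload 7 kg.
Tool frame: the origin (TCP) lies at the very end of the fingers, on their centre line; the grasp point (between the pads) lies 19 mm behind it (ctrl.grip_depth is the z of the grasp point in the tool frame, in m); z points along the fingers, y is the direction in which the jaws open and shut (so a half turn about z gives the same grasp; the last joint's range is limited). The gripper opens to 88 mm and grips with 3 to 60 N. Pads are 19 mm wide; open, the fingers measure 130 mm over their backs; the gripper's body (78 mm by 193 mm) begins 47 mm behind the grasp point.
Start: joints at [-48.868, 20.546, 0.682, 0, -70.136, -16.507], TCP at [0.281, -0.614, 0.227] pointing down, gripper open.
Joint ranges: [-176.03, 176.03], [-82.01, 121.73], [-58.28, 71.71], [-173.87, 95.51], [-174.79, -0.11], [-173.66, 173.66]. Speed limits (degrees/s): [136.94, 136.94, 172.46, 180, 180, 180].

INTERFACE

Orientations are given as [roll, pitch, yaw] about the fixed x, y, z axes, in that order (R = Rz(yaw) Ry(pitch) Rx(roll)).
In Python, from plant import telemetry, snapshot, job, models, ctrl gives the robot as it stands.
- The arm moves only by the tool jog_arm, never from a script. Its argument "targets" is text: rows parted by semicolons, each of 7 numbers parted by spaces: the shift along the tool's x, y, z in m, then the turn, a rotation vector about the tool's x, y, z in degrees, then the gripper command: -1 is shut, 1 is fully open, values between are in proportion. A call has exactly 8 rows; each row is the pose to reach, as a shift and turn from the pose measured when the call began, along the tool's axes at that moment; what a row does not reach only later rows make up. A row lasts 1/8 s, in which the tool goes at most 62.5 mm and 10.7 degrees, less where a joint would pass 70% of its speed; a pose out of reach is approached as far as the arm can. A call with a gripper value outside its range is refused whole. The fingers move at their own pace and stop on an object; the grip force is fixed at half the most. Time passes only in rows, so rows that repeat a pose let the fingers close, or fill a call up. It gives the time, the measured TCP pose, the force and the opening at its end, in the units of the state.
- telemetry.get_obs(): the state, without advancing time (a new reading comes with each control period).
- snapshot(name): name is "scene" or "top" or "wrist"; returns a dict with "img" (400x640x3 uint8, red, green, blue), "range_z" (400x640 float32, m along the optical axis (not along the pixel's ray), 0 where there is no reading), "intrinsics" (3x3 intrinsics, pixels), "R" (3x3) and "t" (3): a world point X has camera coordinates R X + t. Camera axes: x right, y down, z forward; pixel columns grow to the right and rows downward; lengths in m; the calibration is good to about 2 mm. A picture is of the moment at which its call begins.
- job.close_job(): hands the job in, once; it reports no verdict.
Trained networks look in a picture, given as the dict that the camera call returned (one of the last four; its "shot" number tells which), for a name from the list of things; names that differ only in an ending like _2 or _b are one class to them, and where a whole thing is asked for, a point or a joint stands for the part that bears it (a point fixed in the world has none). Each returns a list of dicts, best first, with "conf" (0 to 1); they miss things now and then, are a little off and sometimes report something else, mostly with a low value. They report only what shows in the picture. A call takes as long as a camera call.
- models.cut_out(name, picture): "region" (400x640 bool, what is visible of it) and "uv" ([column, row] in pixels, amid what is visible of it).
- models.spot_point(name, picture): "uv" ([column, row] in pixels: a listed point, or the origin of a listed thing).
The state is a dict: "clock": time; "joint_pos": joint angles; "qvel": joint speeds; "tau": joint torques, N m; "tool_pos": TCP position; "orientation": TCP orientation; "force": force on the tool from outside, world axes, zero at the start; "moment": the same for the moment, N m; "opening": finger opening in m.
Only numpy, scipy, OpenCV 4.12 (cv2) and the standard library are available. Lean on these libraries where they do the work, as an engineer would, in place of code of your own. Each camera call takes 0.05 s, during which the arm holds its last target.

TASK

Check the bench balance with the oblong steel check weight: it lies flush in its wooden storage block, so press down on its end nearest the robot (there is a well under it, away from the carrying bar) until it tips up and stays up, then take it by the raised end. Lay it flat and gently, without dropping it, on the middle of the balance pan, let go, and only then press the round key on the balance fully down and release it. Leave the round disc weight and the other things on the bench where they are.

Things in the scene. Friction and masses are not known exactly. Their poses are not given: they have to be found in the camera images.
- check_weight: Oblong polished steel slab (hollow), 110 mm long (its x), 50 mm wide (y), 18 mm thick (z), 0.4 to 0.6 kg, mass centre in the middle. Origin: centre of its underside; z is normal to the slab, up when it lies flat. At the start it lies in the pocket of weight_block, its top flush with the block's top, axes parallel to the block's.
- weight_block: Fixed wooden storage block of the oblong weight, 170 mm long (x) by 104 mm wide (y), 62 mm high, x pointing roughly away from the robot. Origin: centre of its underside on the bench. In the middle of its top a pocket 116 mm (x) by 54 mm (y): 18 mm deep from x = -3 mm to its far (+x) end; its near (-x) part, hidden under the weight, is a well 50 mm deep.
- pan_top (a point): Centre of the top face of the round steel pan of the balance (flat, 170 mm diameter, 76 mm above the bench, 145 mm beyond the key along x). Axes as the balance: x from its key side across the pan, z up. The balance is fixed, 280 mm long by 200 mm wide, its white housing 55 mm high.
- cal_key (a joint): Travel of the round key on the balance, m: 0 released, 0.006 fully down; it is sprung, about 5 N fully down, and comes back up by itself.
- cal_key_top (a point): Centre of the top face of the round grey key (32 mm diameter, in a grey housing) on the balance's end nearest the robot, right of the display as seen from the robot; pressed straight down.
- disc_weight: Round steel disc weight, 80 mm diameter, 14 mm thick, flush in the second, otherwise similar wooden block (170 x 104 x 62 mm, with the same carrying bar); to be left alone. Origin: centre of its underside.
- wash_bottle: White plastic bottle, 64 mm diameter, 160 mm high; bystander. Origin: centre of its underside.
- beaker: Clear open beaker, 72 mm diameter, 95 mm high; bystander. Origin: centre of its underside.
- brush: Brush lying on the bench, 180 mm long; bystander.
- sample_tin: Aluminium tin, 72 mm diameter, 60 mm high; bystander. Origin: centre of its underside.
- sample_jar: Grey jar, 60 mm diameter, 80 mm high; bystander. Origin: centre of its underside.
- tip_edge (a point): Middle of the edge inside the pocket, 18 mm below the block's top, over which the weight tips when pressed near its -x end. From about 20 degrees on it falls over by itself; its -x end drops to the well's floor and it stays tipped at about 38 degrees, +x end raised, its underside there about 15 mm above the block's top. Axes as the block.
- carry_bar (a point): Middle of the block's carrying bar, 10 mm round steel along y above the far end of the block (block x = 64 mm), 100 mm above the block's top, on two posts at y = +-44 mm with feet at x = 74 mm. It stands in the way of an upright gripper at the raised end: lean the gripper back towards the block's -x side, square to the tipped slab.

How it is judged (in metres and radians):
On the way, in this order (a step that is already met when the one before it is completed fails the run):
1. the oblong weight is tipped up in its pocket, still in the block (angle between check_weight's own z axis and vertical above 0.5 rad and horizontal distance between check_weight and weight_block below 0.03 m and z of check_weight in the frame of weight_block below 0.06 m), for 0.2 s.
2. the oblong weight lies flat on the middle of the pan, let go (horizontal distance between check_weight and pan_top below 0.025 m and z of check_weight in the frame of pan_top below 0.004 m and angle between check_weight's own z axis and vertical below 0.06 rad and contact force between check_weight and the fingers below 0.1 N), for 0.2 s.
3. the key is pressed fully down (value of joint cal_key above 0.0045 m), for 0.05 s.
At the end, for the whole second after the job is handed in: The oblong weight lies still and flat (within 0.06 rad) on the pan, its centre within 25 mm of the pan's centre, and the key has been pressed (at least 4.5 mm) after it was laid down and is up again (horizontal distance between check_weight and pan_top below 0.025 m and z of check_weight in the frame of pan_top between -0.004 and 0.004 m and angle between check_weight's own z axis and vertical below 0.06 rad and linear speed of check_weight below 0.02 m/s and value of joint cal_key below 0.0015 m); the robot touches nothing.
It fails at once if the oblong weight is dropped or flops onto the pan (faster than 0.45 m/s within 30 mm above it) (horizontal distance between check_weight and pan_top below 0.1 m and z of check_weight in the frame of pan_top below 0.03 m and linear speed of check_weight above 0.45 m/s).
It fails at once if the key is pressed before the oblong weight lies on the pan (value of joint cal_key above 0.0045 m and (horizontal distance between check_weight and pan_top above 0.04 m or z of check_weight in the frame of pan_top above 0.01 m)).
It fails at once if the disc weight is moved more than 15 mm (distance of disc_weight from where it was at the start of the episode above 0.015 m).
It fails at once if a bystander is moved more than 30 mm (distance of any of wash_bottle, beaker, brush, sample_tin, sample_jar from where it was at the start of the episode above 0.03 m).
It also fails if it takes over 64 s, if anything falls off the work surface, if the arm or the gripper's body presses on something with over 40 N, if the wrist force passes 120 N, or if a joint passes its speed limit or range.

## Working session

There is one attempt and no reset: what is moved stays moved. The work goes in short steps, Python scripts to look and compute and a tool call to move; the robot and the scene stay as the last step left them, time stands still between calls to the robot, and variables do not carry over. Pictures are saved under pics/ and viewed, and the job is handed in when it is done.

Besides the shell and the picture viewer there is one more tool, called after "Emit:" as name(argument=value, ...), one argument or row to a line, values as JSON. jog_arm: Moves the arm, as the interface text tells. Its arguments: {"type":"object","properties":{"targets":{"type":"string"}},"required":["targets"]}

```bash
ls; mkdir -p pics
python3 - <<'E'
from plant import telemetry, snapshot, models, ctrl
import cv2, pickle, numpy as np
print(telemetry.get_obs(), ctrl.grip_depth)
for n in ["scene","top"]:
    p=snapshot(n); cv2.imwrite(f"pics/{n}0.png",p["img"][:,:,::-1])
    print(n,p["R"].round(3).tolist(),p["t"].round(3).tolist(),p["intrinsics"].round(1).tolist())
    pickle.dump(p,open(f"pics/{n}0.pkl","wb"))
    K=p["intrinsics"];R=p["R"];t=p["t"]
    def up(u,v):
        z=p["range_z"][int(round(v)),int(round(u))]
        return (R.T@(np.linalg.inv(K)@np.array([u,v,1])*z-t)).round(4).tolist()
    for o in ["check_weight","weight_block","pan_top","cal_key_top","disc_weight","tip_edge","carry_bar","wash_bottle","beaker","brush","sample_tin","sample_jar"]:
        r=models.spot_point(o,p)[:2]
        print(o,[(np.round(a["uv"],1).tolist(),round(a["conf"],2),up(*a["uv"])) for a in r])
E
```

```text
pics
{'clock': 0.0, 'joint_pos': array([-4.88672591e+01,  2.05901489e+01,  6.35490626e-01, -1.83116387e-02,
       -7.01387385e+01, -1.65078788e+01]), 'qvel': array([-0.03494873, -0.03381907,  0.02360112,  0.08497354,  0.01736034,
       -0.03368381]), 'tau': array([-1.66265281e-04, -5.82712376e+01,  2.93068832e+01,  6.99778318e+00,
        6.81131176e-03, -2.58390583e-04]), 'tool_pos': array([ 0.28102772, -0.61317943,  0.22565596]), 'orientation': array([ 1.79905561e+02, -1.00359082e-02, -1.55381365e+02]), 'force': array([-0.55653094,  0.6142124 , -0.15069833]), 'moment': array([-0.03127527,  0.05582046,  0.00930844]), 'opening': 0.08773532154032422} -0.0188
scene [[-0.473, 0.881, -0.01], [0.72, 0.38, -0.58], [-0.507, -0.282, -0.814]] [0.282, -0.382, 1.749] [[519.0, 0.0, 322.1], [0.0, 519.0, 198.6], [0.0, 0.0, 1.0]]
check_weight [([435.5, 236.7], 0.91, [0.5539, 0.3075, 0.0629])]
weight_block []
pan_top [([330.8, 198.3], 0.71, [0.5771, 0.0167, 0.0706]), ([384.2, 282.6], 0.17, [0.727, 0.2432, 0.0491])]
cal_key_top [([341.8, 154.0], 0.67, [0.4315, -0.0245, 0.0796])]
disc_weight [([258.
[... 812 characters left out ...]
1, 198.1], 0.75, [0.602, 0.2951, 0.1695])]
pan_top [([320.2, 219.3], 0.96, [0.5662, 0.0256, 0.0762])]
cal_key_top [([340.9, 269.0], 0.62, [0.4279, -0.0341, 0.0756])]
disc_weight [([431.5, 258.4], 0.62, [0.4616, -0.2903, 0.0611])]
tip_edge [([221.6, 231.6], 0.92, [0.5285, 0.3066, 0.0642])]
carry_bar [([211.6, 199.4], 0.67, [0.5989, 0.31, 0.167])]
wash_bottle [([255.7, 180.3], 0.68, [0.676, 0.2138, 0.0857])]
beaker [([407.5, 176.0], 0.79, [0.7207, -0.2447, 0.0036])]
brush [([331.6, 153.0], 0.74, [0.7867, -0.0055, 0.0217])]
sample_tin [([382.2, 155.4], 0.76, [0.7683, -0.1581, 0.0569])]
sample_jar [([282.6, 150.2], 0.83, [0.7718, 0.1408, 0.0793]), ([320.6, 217.4], 0.5, [0.5719, 0.0246, 0.0748])]
```

View pics/scene0.png

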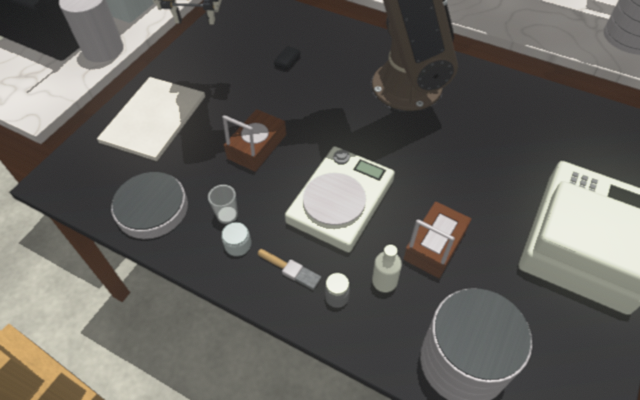

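View pics/top0.png

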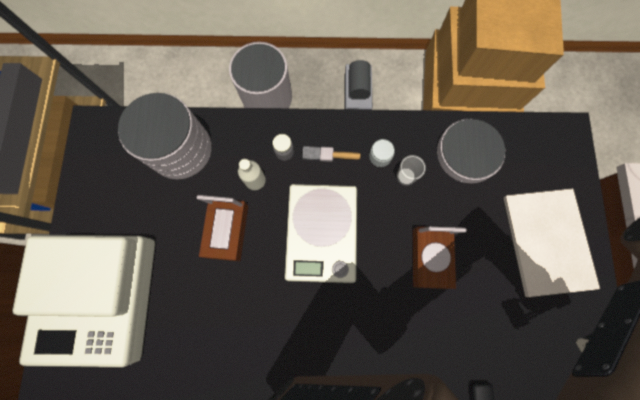

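Both views show the oblong weight in the left block (scene 438,235; top 222,230) with its bar on the far end. The balance is in the middle, with its key at (341,154) in scene. The bottle stands beyond and right of the block. I'll now fit the poses from depth.

```bash
cat > h.py <<'E'
import numpy as np, cv2, pickle
from scipy.spatial.transform import Rotation as Ro
def cloud(p):
    K=p["intrinsics"];z=p["range_z"];v,u=np.mgrid[:400,:640]
    c=np.stack([(u-K[0,2])/K[0,0]*z,(v-K[1,2])/K[1,1]*z,z],-1)
    X=(c-p["t"])@p["R"]; X[z<=0]=np.nan
    return X
def load(n): return pickle.load(open(f"pics/{n}.pkl","rb"))
E
python3 - <<'E'
from h import *
for n in ["scene0","top0"]:
    p=load(n);X=cloud(p)
    def box(x0,x1,y0,y1,z0,z1): 
        m=(X[...,0]>x0)&(X[...,0]<x1)&(X[...,1]>y0)&(X[...,1]<y1)&(X[...,2]>z0)&(X[...,2]<z1); return m
    for nm,b in dict(block=(.4,.68,.2,.4,.05,.072),bar=(.5,.7,.2,.42,.145,.19),pan=(.42,.7,-.12,.15,.067,.09),bal=(.36,.72,-.14,.17,.045,.09),key=(.39,.46,-.08,.02,.06,.09),disc=(.35,.65,-.4,-.2,.05,.07),bot=(.65,.8,.15,.3,.02,.3)).items():
        m=box(*b);P=X[m]
        if len(P)<5: print(n,nm,len(P));continue
        r=cv2.minAreaRect((P[:,:2]*1000).astype(np.float32))
        print(n,nm,len(P),"med",np.median(P,0).round(4),"rect",np.round(r[0],1),np.round(r[1],1),round(r[2],1),"min/max",P.min(0).round(3),P.max(0).round(3))
    # slab by colour: bright in block
    m=box(.4,.68,.2,.4,.05,.072); g=p["img"].astype(int); 
    m2=m&(g[...,2]>130); P=X[m2]
    r=cv2.minAreaRect((P[:,:2]*1000).astype(np.float32)); print("slab",len(P),np.round(r[0],1),np.round(r[1],1),round(r[2],1))
p=load("scene0")
cv2.imwrite("pics/blk.png",cv2.resize(p["img"][190:290,380:500,::-1],None,fx=6,fy=6,interpolation=2))
p=load("top0")
cv2.imwrite("pics/blk2.png",cv2.resize(p["img"][180:280,180:300,::-1],None,fx=6,fy=6,interpolation=2))
E
```

```text
scene0 block 2086 med [0.5444 0.3116 0.0619] rect [536.9 311.4] [104.9 176. ] 85.6 min/max [0.447 0.253 0.05 ] [0.626 0.37  0.071]
scene0 bar 258 med [0.604  0.2904 0.1635] rect [631.4 272.9] [ 71.5 162.7] 38.6 min/max [0.594 0.222 0.146] [0.699 0.355 0.171]
scene0 pan 2696 med [0.5732 0.0241 0.0756] rect [540.8  26.6] [170.3 233.3] 85.5 min/max [ 0.42  -0.061  0.067] [0.657 0.109 0.084]
scene0 bal 5995 med [0.5578 0.0347 0.0588] rect [532.9  26.4] [199.9 283.1] 88.9 min/max [ 0.391 -0.076  0.045] [0.676 0.128 0.084]
scene0 key 184 med [ 0.4324 -0.0242  0.0683] rect [428.1 -23.8] [70.2 50.1] 87.8 min/max [ 0.403 -0.059  0.06 ] [0.454 0.01  0.081]
scene0 disc 1501 med [ 0.4694 -0.2949  0.0613] rect [ 463.3 -298.3] [110.4 176.4] 88.4 min/max [ 0.376 -0.355  0.05 ] [ 0.552 -0.243  0.07 ]
scene0 bot 1076 med [0.7178 0.237  0.0985] rect [733.8 201.8] [ 62.2 160.9] 43.8 min/max [0.674 0.15  0.02 ] [0.8   0.268 0.168]
slab 649 [537.  310.7] [ 52.3 113.5] 85.6
top0 block 2116 med [0.5337 0.3065 0.062 ] rect [571.7 298.9] [125.2 249.9] 76.9 min/max [0.45 0.21 0.05] [0.679 0.368 0.072]
top0 bar 207 med [0.6031 0.2786 0.1646] rect [632.3 268.2] [ 71.5 161.3] 41.8 min/max [0.594 0.219 0.146] [0.7   0.349 0.172]
top0 pan 2817 med [0.5698 0.019  0.0762] rect [542.5  24.1] [168.9 233.4] 85.5 min/max [ 0.42  -0.063  0.067] [0.659 0.106 0.083]
top0 bal 6579 med [0.5246 0.0219 0.0581] rect [533.7  22.2] [199.8 279.5] 89.0 min/max [ 0.393 -0.079  0.045] [0.674 0.124 0.083]
top0 key 233 med [ 0.428  -0.0315  0.0681] rect [434.5 -34.4] [45.9 59.9] 63.8 min/max [ 0.406 -0.066  0.06 ] [ 0.459 -0.01   0.08 ]
top0 disc 2163 med [ 0.4577 -0.3003  0.0624] rect [ 465.6 -302.1] [105.4 169.5] 88.4 min/max [ 0.381 -0.356  0.05 ] [ 0.551 -0.248  0.069]
top0 bot 667 med [0.6907 0.2204 0.1029] rect [731.8 196.2] [ 57.5 160.7] 45.5 min/max [0.667 0.15  0.021] [0.8   0.263 0.166]
slab 678 [540.2 308.6] [ 51.  113.3] 85.7
```

View pics/blk.png

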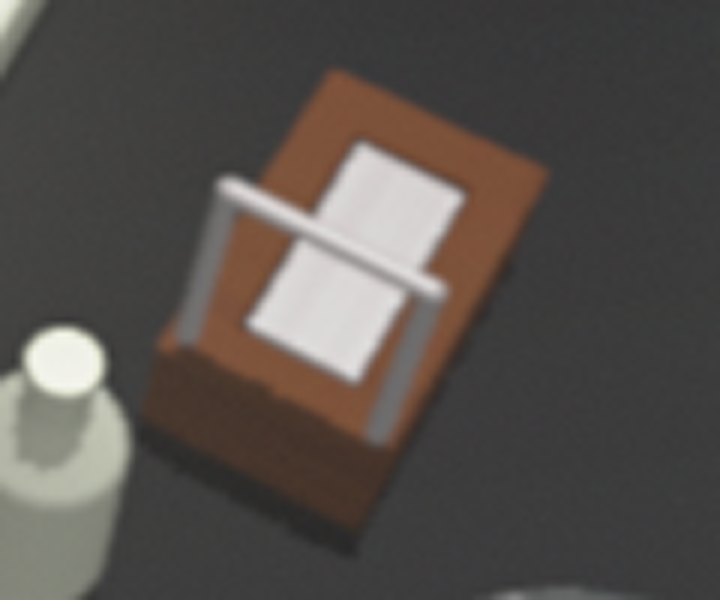

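View pics/blk2.png

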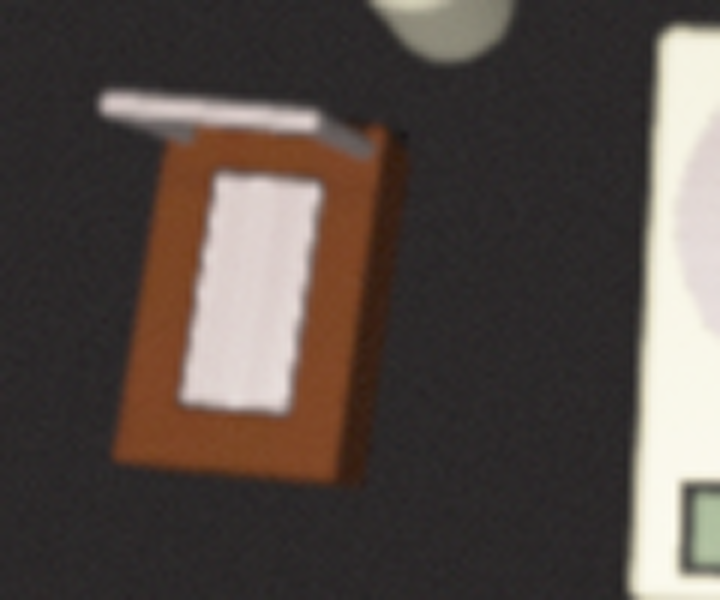

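```bash
cat >> h.py <<'E'
from plant import telemetry
def go(pos,rpy,obs=None):
    o=obs or telemetry.get_obs()
    R0=Ro.from_euler("xyz",o["orientation"],degrees=True)
    R1=Ro.from_euler("xyz",rpy,degrees=True)
    d=R0.inv().apply(np.array(pos)-o["tool_pos"]); rv=(R0.inv()*R1).as_rotvec(degrees=True)
    print("shift",d.round(4),"rot",rv.round(2))
BC=np.array([.5385,.3098]); BY=-4.4
def blk(x,y,z):  # z above block top
    c,s=np.cos(np.radians(BY)),np.sin(np.radians(BY))
    return np.array([BC[0]+c*x-s*y,BC[1]+s*x+c*y,.062+z])
E
python3 - <<'E'
from h import *
go([.38,-.15,.26],[180,0,-75])
p=blk(-60,0,0) if 0 else blk(-.06,0,.17); print(p)
go(p,[180,0,-4.4])
E
```

```text
shift [-0.283   0.3803 -0.0334] rot [ -0.    -0.   -80.37]
[0.47867683 0.31440314 0.232     ]
shift [-0.5662  0.7613 -0.0054] rot [  -0.     -0.   -150.97]
```

Emit:
jog_arm(
  targets="-0.035 0.047 -0.033 0 0 -10 1; -0.07 0.095 -0.033 0 0 -20 1; -0.105 0.142 -0.033 0 0 -30 1; -0.14 0.19 -0.033 0 0 -40 1; -0.175 0.237 -0.033 0 0 -50 0; -0.21 0.285 -0.033 0 0 -60 -1; -0.246 0.332 -0.033 0 0 -70 -1; -0.283 0.38 -0.033 0 0 -80 -1",
)

```text
clock: 2.3
tool_pos: [0.3802, -0.1485, 0.2601]
orientation: [-179.9, -0.0, -75.1]
force: [1.9, -0.2, 0.3]
opening: 0.0532
```

Run:
```python
from h import *
o=telemetry.get_obs();print(o["joint_pos"].round(1))
go(blk(-.06,0,.17),[180,0,-4.4])
```

```text
[  6.7  -7.3 -27.1   0.  -70.1   8.2]
shift [-0.4219 -0.2144  0.0282] rot [-6.000e-02 -7.000e-02 -7.066e+01]
```

Emit:
jog_arm(
  targets="-0.053 -0.027 0 0 0 -10 -1; -0.105 -0.054 0 0 0 -20 -1; -0.158 -0.08 0 0 0 -30 -1; -0.211 -0.107 0 0 0 -40 -1; -0.264 -0.134 0.01 0 0 -50 -1; -0.316 -0.161 0.02 0 0 -60 -1; -0.369 -0.188 0.028 0 0 -70 -1; -0.422 -0.214 0.028 0 0 -70.6 -1",
)

```text
clock: 3.3
tool_pos: [0.4781, 0.3162, 0.2317]
orientation: [180.0, -0.1, -4.3]
force: [0.4, 0.2, 1.1]
opening: 0.0003
```

Run:
```python
from h import *
from plant import snapshot,models
p=snapshot("wrist");pickle.dump(p,open("pics/wrist1.pkl","wb"));cv2.imwrite("pics/wrist1.png",p["img"][:,:,::-1])
o=telemetry.get_obs();print(o["clock"],o["joint_pos"].round(1),o["tool_pos"],o["orientation"],o["force"])
X=cloud(p)
print((-p["R"].T@p["t"]).round(3))
g=p["img"].astype(int)
m=(abs(X[...,2]-.062)<.006)&(abs(X[...,0]-.54)<.12)&(abs(X[...,1]-.31)<.08)
for nm,mm in (("blk",m),("slab",m&(g[...,2]>110))):
    P=X[mm]; 
    if len(P)>5:
        r=cv2.minAreaRect((P[:,:2]*1000).astype(np.float32)); print(nm,len(P),np.median(P,0).round(4),np.round(r[0],1),np.round(r[1],1),round(r[2],1))
for n in ["check_weight","tip_edge","carry_bar"]:
    for a in models.spot_point(n,p)[:1]: print(n,a["conf"],np.round(a["uv"],1), X[int(a["uv"][1]),int(a["uv"][0])])
```

```text
3.35 [ 53.3  11.2 -11.7   0.1 -67.   32.4] [0.47999111 0.32203408 0.23116711] [-1.79964138e+02 -1.54677573e-01 -4.24245024e+00] [4.89680529 6.99922458 2.70156479]
[0.557 0.31  0.391]
blk 16251 [0.5413 0.3091 0.0627] [533.6 309.3] [104.1 161.2] 85.5
slab 3948 [0.5539 0.3101 0.0627] [538.2 309.4] [ 49.  108.4] 85.7
check_weight 0.78 [324.9 121.8] [0.54131206 0.30760522 0.06093274]
carry_bar 0.81 [320.7  31.8] [0.60151561 0.30707578 0.16728297]
```

View pics/wrist1.png

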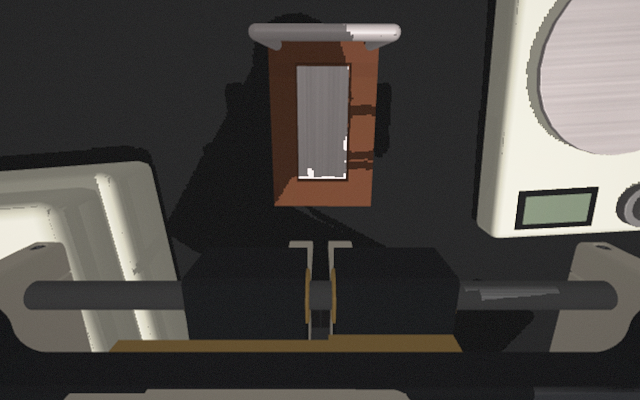

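The wrist view shows the slab in its pocket (columns 297–350, rows 65–180), and the pose agrees to 1 mm with the fixed cameras. The fingers are shut. Next I press.

```bash
sed -i 's/BC=.*;/BC=np.array([.5383,.3096]);/' h.py
python3 - <<'E'
from h import *
for z in (.02,.002,-.018): go(blk(-.043,0,z),[180,0,-4.4])
E
```

```text
shift [0.0174 0.0009 0.1494] rot [ 0.06 -0.04  0.02]
shift [0.0174 0.0008 0.1674] rot [ 0.06 -0.04  0.02]
shift [0.0174 0.0008 0.1874] rot [ 0.06 -0.04  0.02]
```

Emit:
jog_arm(
  targets="0.017 0.001 0.05 0 0 0 -1; 0.017 0.001 0.1 0 0 0 -1; 0.017 0.001 0.14 0 0 0 -1; 0.017 0.001 0.15 0 0 0 -1; 0.017 0.001 0.158 0 0 0 -1; 0.017 0.001 0.164 0 0 0 -1; 0.017 0.001 0.164 0 0 0 -1; 0.017 0.001 0.164 0 0 0 -1",
)

```text
clock: 4.5
tool_pos: [0.4953, 0.3132, 0.0683]
orientation: [-180.0, -0.1, -4.4]
force: [-0.1, -0.2, 0.2]
opening: 0.0001
```

Run:
```python
from h import *
o=telemetry.get_obs();print(o["tool_pos"],o["orientation"])
for z in (-.018,.06): go(blk(-.043,0,z),[180,0,-4.4])
```

```text
[0.4953174  0.31319478 0.0683084 ] [-1.79998374e+02 -9.00547427e-02 -4.37345281e+00]
shift [0.0001 0.0003 0.0243] rot [-0.   -0.09  0.03]
shift [ 0.0002  0.0003 -0.0537] rot [-0.   -0.09  0.03]
```

Emit:
jog_arm(
  targets="0 0 0.005 0 0 0 -1; 0 0 0.009 0 0 0 -1; 0 0 0.013 0 0 0 -1; 0 0 0.017 0 0 0 -1; 0 0 0.021 0 0 0 -1; 0 0 0.024 0 0 0 -1; 0 0 0.025 0 0 0 -1; 0 0 0.025 0 0 0 -1",
)

```text
clock: 5.5
tool_pos: [0.4955, 0.3132, 0.0435]
orientation: [-180.0, -0.1, -4.4]
force: [-0.9, -0.5, 2.1]
opening: 0.0003
```

Emit:
jog_arm(
  targets="0 0 0 0 0 0 -1; 0 0 -0.02 0 0 0 -1; 0 0 -0.05 0 0 0 0; 0 0 -0.1 0 0 0 1; 0 0 -0.15 0 0 0 1; 0 0 -0.17 0 0 0 1; 0 0 -0.17 0 0 0 1; 0 0 -0.17 0 0 0 1",
)

```text
clock: 6.5
tool_pos: [0.4947, 0.3129, 0.2126]
orientation: [180.0, -0.0, -4.4]
force: [-0.9, -0.4, -0.6]
opening: 0.0552
```

Run:
```python
from h import *
from plant import snapshot,models
p=snapshot("wrist");pickle.dump(p,open("pics/wrist2.pkl","wb"));cv2.imwrite("pics/wrist2.png",p["img"][:,:,::-1])
o=telemetry.get_obs();print(o["clock"],o["joint_pos"].round(1),o["tool_pos"],o["orientation"],o["force"])
X=cloud(p)
# block-frame
c,s=np.cos(np.radians(BY)),np.sin(np.radians(BY))
d=X-np.array([*BC,.062]); bx=c*d[...,0]+s*d[...,1]; by=-s*d[...,0]+c*d[...,1]; bz=d[...,2]
m=(abs(by)<.022)&(bx>-.05)&(bx<.05)&(bz<.045)&(bz>-.06)
for a in np.arange(-.055,.05,.01):
    q=m&(abs(bx-a)<.003); print(round(a,3), q.sum(), np.median(bz[q]).round(4) if q.sum() else None)
q=(bz>.02)&(bz<.045)&(abs(bx)<.05)&(abs(by)<.04); print("hi",q.sum(),by[q].min(),by[q].max(),bx[q].max(),bz[q].max())
```

```text
6.55 [ 51.5  12.7 -12.2   0.1 -65.1  34.1] [0.49462538 0.3127809  0.2122489 ] [ 1.79928710e+02 -2.11315964e-02 -4.37972796e+00] [ 0.07245051  0.70058597 -0.36356828]
-0.055 0 None
-0.045 170 -0.0267
-0.035 202 -0.0193
-0.025 218 -0.0117
-0.015 221 -0.0039
-0.005 238 0.0036
0.005 289 0.0108
0.015 294 0.0186
0.025 357 0.0262
0.035 407 0.0269
0.045 224 -0.0171
hi 1545 -0.025228635672497744 0.02479709663092521 0.04019959227542997 0.0320846044493983
```

View pics/wrist2.png

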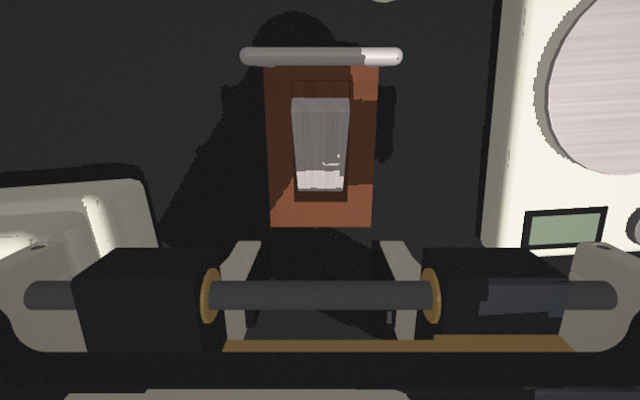

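The slab is tipped: 37°, top edge 32 mm above the block, laterally centred within 0.3 mm. Next is the leaned pre-grasp.

```bash
cat >> h.py <<'E'
TH=37.3
def tip(s,t):
    c,q=np.cos(np.radians(TH)),np.sin(np.radians(TH))
    return blk(-.003+s*c-t*q,0,-.018+s*q+t*c)
E
python3 - <<'E'
from h import *
print(tip(.042,.085)); go(tip(.042,.085),[180,-TH,BY])
E
```

```text
[0.51726306 0.3112187  0.13706676]
shift [ 0.0227 -0.0003  0.0752] rot [ 0.06 37.28  0.04]
```

Emit:
jog_arm(
  targets="0.003 0 0.005 0 9 0 1; 0.006 0 0.012 0 18 0 1; 0.01 0 0.022 0 27 0 1; 0.014 0 0.035 0 36 0 1; 0.018 0 0.05 0 37.3 0 1; 0.023 0 0.065 0 37.3 0 1; 0.023 0 0.075 0 37.3 0 1; 0.023 0 0.075 0 37.3 0 1",
)

```text
clock: 7.55
tool_pos: [0.5271, 0.3156, 0.1358]
orientation: [179.6, -37.0, -4.3]
force: [1.1, 0.5, 1.0]
opening: 0.0875
```

Run:
```python
from h import *
from plant import snapshot
p=snapshot("wrist");cv2.imwrite("pics/wrist3.png",p["img"][:,:,::-1])
o=telemetry.get_obs();print(o["clock"],o["joint_pos"].round(1),o["tool_pos"],o["orientation"],o["force"],o["opening"])
for t in (.025,.003): go(tip(.042,t),[180,-TH,BY])
```

```text
7.6 [ 45.9   9.1 -58.3  95.5 -28.  -49.9] [0.52678861 0.31681297 0.13692767] [179.56459326 -37.07983721  -4.08680038] [-0.11597113  0.49207555 -1.63489359] 0.08767839019627367
shift [-0.0069  0.006   0.0544] rot [0.25 0.22 0.25]
shift [-0.0069  0.0059  0.0764] rot [0.25 0.22 0.25]
```

View pics/wrist3.png

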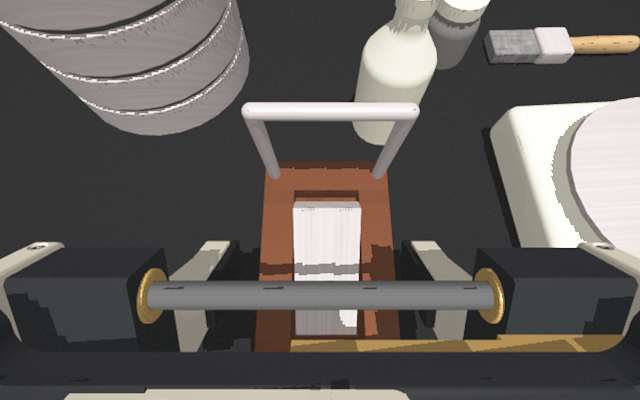

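The pre-grasp is centred on the slab, but j3 and j4 sit at their range ends and the pose is 10 mm off. I'll fit a kinematic model from the logged states before continuing.

```bash
cat > kin.py <<'E'
import numpy as np
from scipy.spatial.transform import Rotation as Ro
from scipy.optimize import least_squares
D=[([-48.8673,20.5901,.6355,-.0183,-70.1387,-16.5079],[.28103,-.61318,.22566],[179.906,-.01,-155.381]),
([53.3,11.2,-11.7,.1,-67.,32.4],[.47999,.32203,.23117],[-179.964,-.155,-4.242]),
([6.7,-7.3,-27.1,0,-70.1,8.2],[.3802,-.1485,.2601],[-179.9,0,-75.1]),
([51.5,12.7,-12.2,.1,-65.1,34.1],[.49463,.31278,.21225],[179.929,-.021,-4.38]),
([45.9,9.1,-58.3,95.5,-28.,-49.9],[.52679,.31681,.13693],[179.565,-37.08,-4.087])]
def rx(a): return Ro.from_euler("x",a,degrees=True)
def ry(a): return Ro.from_euler("y",a,degrees=True)
def rz(a): return Ro.from_euler("z",a,degrees=True)
C=Ro.from_matrix(np.array([[0,0,1],[1,0,0],[0,1,0]],float)) # tool z->x
def fk(j,p,s4=1,s6=1):
    a1,d,h,e1,L1,L2,e2,d2,Lt,e3=p
    R=rz(j[0]);P=R.apply([a1,d,h]);R=R*ry(j[1]);P=P+R.apply([e1,0,L1]);R=R*ry(-j[2])
    P=P+R.apply([L2,0,e2]);R=R*rx(s4*j[3])*ry(-j[4]);P=P+R.apply([Lt,d2,e3]);R=R*rx(s6*j[5])
    return P,R
E
python3 - <<'E'
from kin import *
for s4 in (1,-1):
  for s6 in (1,-1):
    rel=[]
    for j,x,o in D:
        P,R=fk(j,np.zeros(10),s4,s6); rel.append((R.inv()*Ro.from_euler("xyz",o,degrees=True)))
    print(s4,s6,[ (rel[0].inv()*r).magnitude().round(3) for r in rel], rel[0].as_matrix().round(2).tolist())
    def f(p): return np.concatenate([fk(j,p,s4,s6)[0]-np.array(x) for j,x,o in D]+[.003*(p-np.array([.1,-.19,.4,0,.4,.4,0,0,.2,0]))])
    r=least_squares(f,[.1,-.19,.4,0,.4,.4,0,0,.2,0]); print(r.x.round(4),np.abs(r.fun[:15]).max())
E
```

```text
Traceback (most recent call last):
AttributeError: 'float' object has no attribute 'round'
```

Run:
```python
from kin import *
for s4 in (1,-1):
  for s6 in (1,-1):
    rel=[]
    for j,x,o in D:
        P,R=fk(j,np.zeros(10),s4,s6); rel.append((R.inv()*Ro.from_euler("xyz",o,degrees=True)))
    print(s4,s6,[ round(float((rel[0].inv()*r).magnitude()),3) for r in rel], rel[0].as_matrix().round(2).tolist())
    def f(p): return np.concatenate([fk(j,p,s4,s6)[0]-np.array(x) for j,x,o in D]+[.003*(p-np.array([.1,-.19,.4,0,.4,.4,0,0,.2,0]))])
    r=least_squares(f,[.1,-.19,.4,0,.4,.4,0,0,.2,0]); print(r.x.round(4),np.abs(r.fun[:15]).max())
```

```text
1 1 [0.0, 1.709, 0.863, 1.768, 2.31] [[0.0, -0.0, 1.0], [-0.84, 0.55, 0.0], [-0.55, -0.84, 0.0]]
[ 4.670e-02 -3.484e-01  1.664e-01 -5.000e-04  6.016e-01  4.650e-01
  3.200e-03  1.561e-01  3.482e-01 -4.870e-02] 0.0007237305855202214
1 -1 [0.0, 0.004, 0.0, 0.003, 2.949] [[0.0, -0.0, 1.0], [-1.0, 0.0, 0.0], [-0.0, -1.0, -0.0]]
[ 4.670e-02 -3.484e-01  1.664e-01 -5.000e-04  6.016e-01  4.650e-01
  3.200e-03  1.561e-01  3.482e-01 -4.870e-02] 0.0007237305855202214
-1 1 [0.0, 1.708, 0.862, 1.766, 1.166] [[0.0, 0.0, 1.0], [-0.84, 0.54, -0.0], [-0.54, -0.84, 0.0]]
[-0.0115  0.0025  0.2248 -0.0008  0.6021  0.4656 -0.001  -0.1943  0.4031
  0.0107] 0.0004540144494686871
-1 -1 [0.0, 0.001, 0.0, 0.001, 0.001] [[0.0, 0.0, 1.0], [-1.0, -0.0, 0.0], [0.0, -1.0, 0.0]]
[-0.0115  0.0025  0.2248 -0.0008  0.6021  0.4656 -0.001  -0.1943  0.4031
  0.0107] 0.0004540144494686871
```

```bash
cat >> kin.py <<'E'
PR=np.array([-0.0115,.0025,.2248,-.0008,.6021,.4656,-.001,-.1943,.4031,.0107])
REL=Ro.from_matrix(np.array([[0,0,1],[-1,0,0],[0,-1,0]],float))
LO=np.array([-176.03,-82.01,-58.28,-173.87,-174.79,-173.66]);HI=np.array([176.03,121.73,71.71,95.51,-.11,173.66])
def fkt(j):
    P,R=fk(j,PR,-1,-1); return P,R*REL
def ik(pos,rpy,seeds=12,near=None,rng=np.random.default_rng(0)):
    Rt=Ro.from_euler("xyz",rpy,degrees=True); out=[]
    def f(j):
        P,R=fkt(j); return np.r_[(P-pos)*5,(Rt.inv()*R).as_rotvec()]
    for k in range(seeds):
        j0=near if (near is not None and k==0) else rng.uniform(LO+5,HI-5)
        r=least_squares(f,np.clip(j0,LO+.1,HI-.1),bounds=(LO+.02,HI-.02),x_scale=30)
        if r.cost<1e-6 and not any(np.abs(r.x-q).max()<1 for q in out): out.append(r.x)
    return out
E
python3 - <<'E'
from kin import *; from h import tip,blk
near=[45.9,9.1,-58,95,-28.,-49.9]
for lean in (37.3,30,25,20):
  for yaw in (-4.4,175.6):
   rp=[180,-lean,-4.4] if yaw<0 else [180,lean,175.6]
   for t in (.003,.06):
    # tool along its own z
    R=Ro.from_euler("xyz",rp,degrees=True)
    pos=tip(.042,.003)-R.apply([0,0,t-.003])
    print(lean,yaw,t,[s.round(1).tolist() for s in ik(pos,rp,10,near)])
E
```

```text
37.3 -4.4 0.003 []
37.3 -4.4 0.06 []
37.3 175.6 0.003 []
37.3 175.6 0.06 []
30 -4.4 0.003 []
30 -4.4 0.06 [[47.2, 10.5, -54.8, 78.4, -23.6, -34.9]]
30 175.6 0.003 []
30 175.6 0.06 [[47.2, 10.5, -54.8, 78.4, -23.6, 145.1]]
25 -4.4 0.003 [[41.9, 16.5, -51.9, 78.3, -18.2, -31.2]]
25 -4.4 0.06 [[52.9, 11.4, -48.7, 54.4, -25.9, -16.2]]
25 175.6 0.003 [[41.9, 16.5, -51.9, 78.3, -18.2, 148.8]]
25 175.6 0.06 []
20 -4.4 0.003 [[49.8, 17.8, -44.7, 47.2, -22.2, -7.4]]
20 -4.4 0.06 [[54.9, 12.8, -40.5, 35.0, -30.8, 1.3]]
20 175.6 0.003 [[49.8, 17.8, -44.7, 47.2, -22.2, 172.6]]
20 175.6 0.06 []
```

Run:
```python
from kin import *; from h import *
o=telemetry.get_obs(); cur=o["joint_pos"]
P,R=fkt(cur); print("fkerr",P-o["tool_pos"])
near=cur
def show(n,pos,rp):
    global near
    s=ik(pos,rp,4,near); s.sort(key=lambda q:np.abs(q-near).max())
    print(n,np.round(pos,3),[q.round(1).tolist() for q in s])
    if s: near=s[0]
rp=[180,-20,-4.4];R=Ro.from_euler("xyz",rp,degrees=True);g=tip(.037,.005)
show("pre",g-R.apply([0,0,.07]),rp);show("g",g,rp)
show("lift",g+[-.002,0,.04],rp); show("lift2",g+[-.05,0,.15],rp)
r2=[180,17.3,-4.4]
for pos in ([.55,.2,.2],[.607,.02,.2],[.607,.02,.081]): show("p",np.array(pos),r2)
r2=[180,17.3,0]
show("p0",np.array(pos),r2)
```

```text
fkerr [8.95732972e-05 7.37478004e-04 3.76074807e-04]
pre [0.538 0.31  0.136] [[56.2, 11.5, -40.3, 33.6, -32.6, 1.8]]
g [0.562 0.308 0.07 ] [[50.0, 17.6, -45.4, 48.0, -22.0, -8.6]]
lift [0.56  0.308 0.11 ] [[53.1, 14.6, -41.0, 37.3, -28.4, 0.3]]
lift2 [0.512 0.308 0.22 ] [[60.5, 4.6, -34.2, 25.8, -45.5, 7.8]]
p [0.55 0.2  0.2 ] [[31.7, 24.0, 4.5, -10.1, -84.8, 56.1]]
p [0.607 0.02  0.2  ] [[16.1, 26.8, 7.3, -6.0, -86.9, 70.7]]
p [0.607 0.02  0.081] [[16.1, 32.1, 0.0, -6.2, -74.2, 72.1]]
p0 [0.607 0.02  0.081] [[16.8, 32.2, -0.3, -5.1, -74.1, 75.3]]
```

Run:
```python
from h import *
rp=[180,-20,-4.4];R=Ro.from_euler("xyz",rp,degrees=True);g=tip(.037,.005)
go(g-R.apply([0,0,.07]),rp); print(telemetry.get_obs()["tool_pos"])
```

```text
shift [0.0087 0.0063 0.0076] rot [  0.28 -17.08   0.21]
[0.52678861 0.31681297 0.13692767]
```

Emit:
jog_arm(
  targets="0.002 0.002 0 0 -5 0 1; 0.004 0.004 0 0.2 -10 0.1 1; 0.006 0.006 0.003 0.3 -14 0.2 1; 0.009 0.006 0.006 0.3 -17.1 0.2 1; 0.009 0.006 0.008 0.3 -17.1 0.2 1; 0.009 0.006 0.008 0.3 -17.1 0.2 1; 0.009 0.006 0.008 0.3 -17.1 0.2 1; 0.009 0.006 0.008 0.3 -17.1 0.2 1",
)

```text
clock: 8.6
tool_pos: [0.5382, 0.3093, 0.136]
orientation: [179.9, -20.0, -4.3]
force: [-0.6, 0.5, 0.7]
opening: 0.0878
```

Run:
```python
from h import *
from plant import snapshot
p=snapshot("wrist");cv2.imwrite("pics/wrist4.png",p["img"][:,:,::-1]); pickle.dump(p,open("pics/wrist4.pkl","wb"))
o=telemetry.get_obs();print(o["clock"],o["joint_pos"].round(1),o["tool_pos"],o["orientation"],o["opening"])
X=cloud(p)
c,s=np.cos(np.radians(BY)),np.sin(np.radians(BY))
d=X-np.array([*BC,.062]); bx=c*d[...,0]+s*d[...,1]; by=-s*d[...,0]+c*d[...,1]; bz=d[...,2]
q=(bz>.02)&(bz<.045)&(abs(bx)<.05)&(abs(by)<.04); print("hi",q.sum(),np.percentile(by[q],[1,99]),np.percentile(bx[q],[1,99]),np.percentile(bz[q],99))
q=(bz>.0)&(bz<.025)&(abs(bx)<.02)&(abs(by)<.02);A=np.polyfit(bx[q],bz[q],1);print(A,np.degrees(np.arctan(A[0])))
rp=[180,-20,-4.4];g=tip(.037,.005)
go(g,rp)
```

```text
8.65 [ 56.   11.7 -39.7  33.2 -32.9   2.4] [0.53822338 0.30938961 0.13601985] [179.96174598 -20.01403327  -4.34814701] 0.08753207113186173
hi 2206 [-0.02448208  0.02414796] [0.01640507 0.03955351] 0.0312403245392651
[0.74570731 0.00745059] 36.71216314792261
shift [-0.0004 -0.0002  0.0697] rot [ 0.02 -0.01  0.05]
```

View pics/wrist4.png

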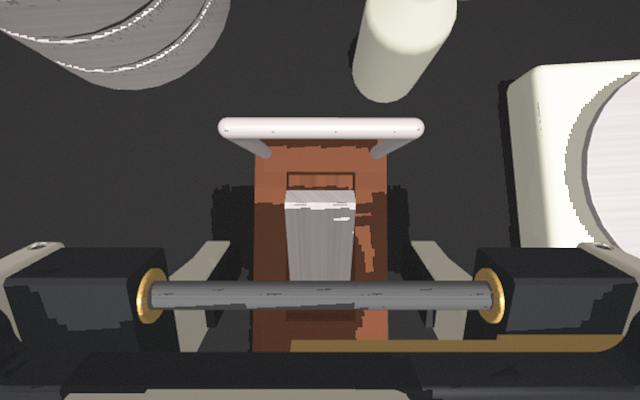

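The slab (columns 285–355) is centred between the open fingers and the bar is clear. I descend and grip.

Emit:
jog_arm(
  targets="0 0 0.02 0 0 0 1; 0 0 0.04 0 0 0 1; 0 0 0.055 0 0 0 1; 0 0 0.065 0 0 0 1; 0 0 0.07 0 0 0 1; 0 0 0.07 0 0 0 1; 0 0 0.07 0 0 0 0.6; 0 0 0.07 0 0 0 0.2",
)

```text
clock: 9.65
tool_pos: [0.5622, 0.3079, 0.0708]
orientation: [-180.0, -20.0, -4.3]
force: [-0.3, 0.5, 0.0]
opening: 0.0726
```

Emit:
jog_arm(
  targets="0 0 0 0 0 0 0; 0 0 0 0 0 0 -0.3; 0 0 0 0 0 0 -1; 0 0 0 0 0 0 -1; 0 0 0 0 0 0 -1; 0 0 0 0 0 0 -1; 0 0 0 0 0 0 -1; 0 0 0 0 0 0 -1",
)

```text
clock: 10.65
tool_pos: [0.5622, 0.3081, 0.0709]
orientation: [-180.0, -20.0, -4.3]
force: [-1.6, 1.3, 0.7]
opening: 0.0497
```

Run:
```python
from h import *
o=telemetry.get_obs();print(o["clock"],o["joint_pos"].round(1),o["tool_pos"],o["orientation"],o["opening"],o["force"])
print(tip(.037,.005))
R=Ro.from_euler("xyz",o["orientation"],degrees=True)
for d in ([0,0,.01],[-.001,0,.04],[-.03,0,.1],[-.05,0,.14]): print(d,R.inv().apply(d).round(4))
```

```text
10.65 [ 50.3  17.6 -44.9  47.4 -22.3  -8.1] [0.56219552 0.30805935 0.07085047] [-179.98222093  -20.04863546   -4.3425946 ] 0.04972525579734685 [-1.63563135  1.31758934  0.72649492]
[0.5616336  0.30780458 0.07039894]
[0, 0, 0.01] [ 0.0034 -0.     -0.0094]
[-0.001, 0, 0.04] [ 0.0128  0.0001 -0.0379]
[-0.03, 0, 0.1] [ 0.0062  0.0022 -0.1042]
[-0.05, 0, 0.14] [ 0.0012  0.0037 -0.1486]
```

Gripped, with the opening at 49.7 mm. I lift vertically, then back.

Emit:
jog_arm(
  targets="0.003 0 -0.009 0 0 0 -1; 0.007 0 -0.02 0 0 0 -1; 0.01 0 -0.03 0 0 0 -1; 0.0125 0 -0.039 0 0 0 -1; 0.011 0 -0.055 0 0 0 -1; 0.008 0.001 -0.08 0 0 0 -1; 0.006 0.002 -0.104 0 0 0 -1; 0.006 0.002 -0.104 0 0 0 -1",
)

```text
clock: 11.65
tool_pos: [0.532, 0.309, 0.172]
orientation: [-179.8, -20.1, -4.4]
force: [-0.6, 0.0, -5.5]
opening: 0.0499
```

Run:
```python
from h import *
from plant import snapshot
o=telemetry.get_obs();print(o["clock"],o["tool_pos"],o["orientation"],o["opening"],o["force"],o["moment"])
p=snapshot("wrist");cv2.imwrite("pics/wrist5.png",p["img"][:,:,::-1]); pickle.dump(p,open("pics/wrist5.pkl","wb"))
p=snapshot("scene");cv2.imwrite("pics/scene5.png",cv2.resize(p["img"][120:300,320:540,::-1],None,fx=3.5,fy=3.3)); pickle.dump(p,open("pics/scene5.pkl","wb"))
```

```text
11.65 [0.53198742 0.30898975 0.17201967] [-179.83773209  -20.1067282    -4.36470565] 0.04994760040364821 [-0.5578274   0.03911111 -5.51875574] [ 0.09863147  1.70267881 -0.00969962]
```

View pics/wrist5.png

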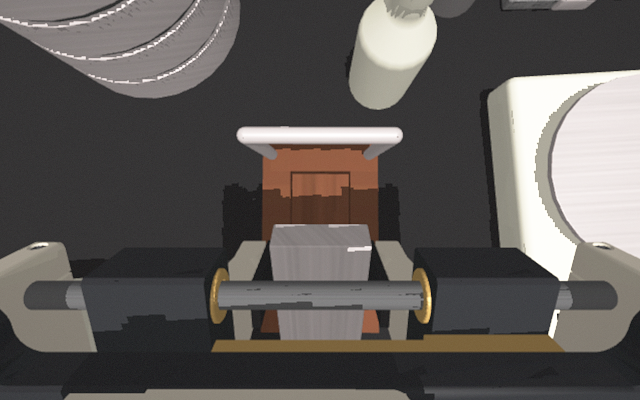

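View pics/scene5.png

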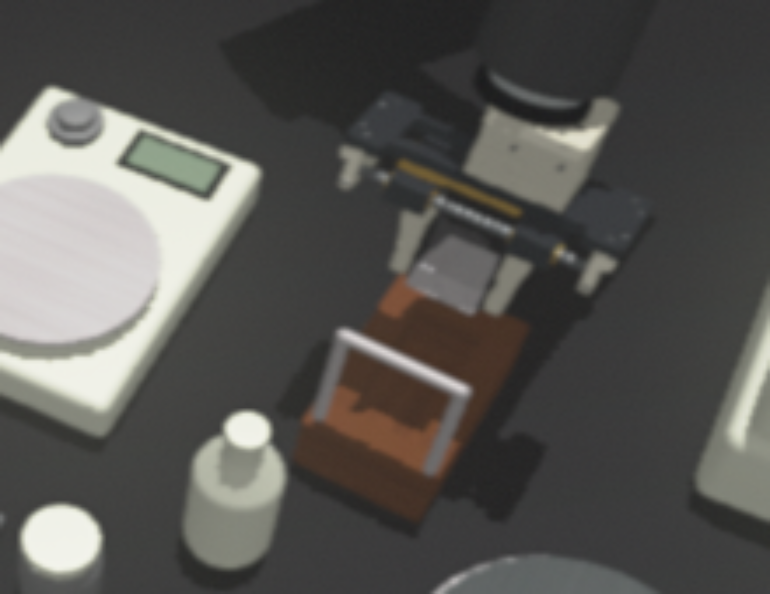

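The slab is held and clear of the block. Next I measure its angle in the tool frame.

```bash
cat >> h.py <<'E'
def slabtool(p,o):
    X=cloud(p); R=Ro.from_euler("xyz",o["orientation"],degrees=True)
    T=(X-o["tool_pos"])@R.as_matrix()   # tool coords
    return T
E
python3 - <<'E'
from h import *
o=telemetry.get_obs();p=load("wrist5");T=slabtool(p,o)
m=(abs(T[...,1])<.02)&(abs(T[...,0])<.1)&(abs(T[...,2]+.01)<.05)
v,u=np.where(m);print(len(v),u.min(),u.max(),v.min(),v.max())
for vv in range(220,345,6):
    q=m[vv]; 
    if q.sum()>5: print(vv,q.sum(),np.median(T[vv][q],0).round(4))
E
```

```text
7672 282 363 126 339
226 77 [ 0.0198 -0.0002 -0.0057]
232 77 [ 0.0183  0.0003 -0.0102]
238 80 [ 0.0169  0.0001 -0.0148]
244 81 [ 0.0156  0.0003 -0.019 ]
250 81 [ 0.0125  0.0003 -0.0191]
256 81 [ 0.0087 -0.0002 -0.018 ]
262 80 [ 0.0048  0.0001 -0.0169]
268 78 [ 0.0007  0.0001 -0.0155]
274 76 [-0.0035  0.0001 -0.0142]
310 70 [-0.0311 -0.0004 -0.006 ]
316 69 [-0.0366 -0.0001 -0.0041]
322 68 [-0.0419  0.0002 -0.0024]
328 66 [-0.0474 -0.0004 -0.0008]
334 63 [-0.0533  0.0005  0.0012]
```

```bash
cat >> h.py <<'E'
PAN=np.array([.573,.023,.076])
def tcp_for(h,pitch,yaw=BY):  # slab underside centre h above pan centre
    R=Ro.from_euler("xyz",[180,pitch,yaw],degrees=True)
    return PAN+[0,0,h]-R.apply([-.032,0,.0139]),[180,pitch,yaw]
E
python3 - <<'E'
from h import *
from kin import ik
go([.53,.2,.23],[180,0,BY]); 
x,r=tcp_for(.06,16.5);print(x);go(x,r)
print([q.round(1) for q in ik(x,r,3,np.array([16,27,7,-6,-87,70]))])
E
```

```text
shift [ 0.0266  0.1078 -0.0542] rot [ -0.   -20.01   0.05]
[0.60752798 0.02034322 0.1402391 ]
shift [0.0813 0.281  0.0612] rot [ 1.000e-02 -3.651e+01  5.000e-02]
[array([ 16.3,  28.7,   2.6,  -5.9, -79.4,  71.2])]
```

Emit:
jog_arm(
  targets="0.005 0.02 -0.03 0 -5 0 -1; 0.015 0.055 -0.05 0 -10 0 -1; 0.025 0.095 -0.054 0 -16 0 -1; 0.035 0.135 -0.045 0 -22 0 -1; 0.048 0.175 -0.025 0 -28 0 -1; 0.061 0.215 0 0 -33 0 -1; 0.072 0.25 0.02 0 -36.5 0 -1; 0.081 0.275 0.03 0 -36.5 0 -1",
)

```text
clock: 12.75
tool_pos: [0.5975, 0.0243, 0.165]
orientation: [179.9, 16.8, -4.6]
force: [0.1, 0.4, -4.2]
opening: 0.0498
```

Emit:
jog_arm(
  targets="0 0.002 0 0 0 0 -1; 0 0.004 0 0 0 0 -1; 0 0.004 0 0 0 0 -1; 0 0.004 0 0 0 0 -1; 0 0.004 0 0 0 0 -1; 0 0.004 0 0 0 0 -1; 0 0.004 0 0 0 0 -1; 0 0.004 0 0 0 0 -1",
)

```text
clock: 13.75
tool_pos: [0.5972, 0.0203, 0.1651]
orientation: [179.9, 16.8, -4.6]
force: [0.1, -0.1, -5.6]
opening: 0.0496
```

Run:
```python
from h import *
from plant import snapshot
p=snapshot("wrist");o=telemetry.get_obs();print(o["clock"],o["tool_pos"],o["orientation"],o["opening"],o["force"])
cv2.imwrite("pics/wrist6.png",p["img"][:,:,::-1]); pickle.dump(p,open("pics/wrist6.pkl","wb"))
T=slabtool(p,o);X=cloud(p)
m=(abs(T[...,1])<.02)&(abs(T[...,0])<.1)&(abs(T[...,2]+.01)<.03)
for vv in range(226,345,12):
    q=m[vv]; 
    if q.sum()>5: print(vv,q.sum(),np.median(T[vv][q],0).round(4))
# pan: points at z .076
m=(abs(X[...,2]-.076)<.004)&(X[...,0]>.45)&(abs(X[...,1]-.023)<.12)
P=X[m][:,:2]
h=cv2.convexHull((P*1000).astype(np.float32))[:,0]; 
print("med z",np.median(X[m][:,2]), (h.min(0)),h.max(0))
from scipy.optimize import least_squares
f=lambda c:np.hypot(h[:,0]-c[0],h[:,1]-c[1])-85
for _ in range(1):
    r=least_squares(f,[573,23],loss="soft_l1");print(r.x,len(h),np.abs(r.fun).max())
go(*tcp_for(.03,16.5));go(*tcp_for(.004,16.5))
```

```text
13.8 [0.59721083 0.02028732 0.16504519] [179.864302    16.82279535  -4.58642032] 0.04977785115530617 [ 0.20415266  0.10106353 -4.5115446 ]
226 76 [ 0.0184  0.     -0.0037]
238 80 [ 0.0156  0.     -0.0128]
250 82 [ 0.0111  0.     -0.0172]
262 80 [ 0.0034  0.     -0.0148]
274 76 [-0.0049  0.     -0.0122]
310 70 [-0.0331  0.     -0.0033]
322 68 [-0.0439  0.      0.0002]
334 66 [-0.0553  0.      0.0038]
med z 0.07661798308761328 [522.924    -62.971004] [658.55133  106.919655]
[573.41372848  22.07992272] 53 18.92307097335126
shift [ 0.0257 -0.001   0.0495] rot [ 0.08  0.32 -0.18]
shift [ 0.0332 -0.0011  0.0744] rot [ 0.08  0.32 -0.18]
```

View pics/wrist6.png

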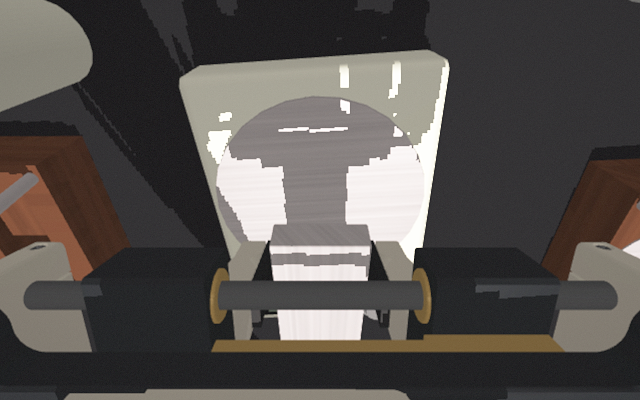

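The slab is held at 17.5° to the tool and the pan centre is (0.573, 0.0225). I lower it almost flat.

```bash
sed -i 's/PAN=.*/PAN=np.array([.5732,.0225,.076])/; s/\[-.032,0,.0139\]/[-.0326,0,.0153]/' h.py
python3 - <<'E'
from h import *
for h in (.03,.006): go(*tcp_for(h,17.0))
E
```

```text
shift [ 0.0267 -0.0005  0.0483] rot [ 0.08 -0.18 -0.18]
shift [ 0.0336 -0.0006  0.0713] rot [ 0.08 -0.18 -0.18]
```

Emit:
jog_arm(
  targets="0.007 0 0.012 0 0 0 -1; 0.013 0 0.024 0 -0.1 -0.1 -1; 0.02 0 0.036 0 -0.2 -0.2 -1; 0.027 0 0.048 0 -0.2 -0.2 -1; 0.029 -0.001 0.056 0 -0.2 -0.2 -1; 0.0315 -0.001 0.064 0 -0.2 -0.2 -1; 0.0336 -0.001 0.0713 0 -0.2 -0.2 -1; 0.0336 -0.001 0.0713 0 -0.2 -0.2 -1",
)

```text
clock: 14.8
tool_pos: [0.6084, 0.0201, 0.0866]
orientation: [179.9, 17.1, -4.4]
force: [0.3, 0.3, -3.6]
opening: 0.0496
```

Run:
```python
from h import *
from plant import snapshot
p=snapshot("wrist");o=telemetry.get_obs();print(o["clock"],o["tool_pos"],o["orientation"],o["opening"],o["force"])
T=slabtool(p,o);X=cloud(p)
m=(abs(T[...,1])<.02)&(abs(T[...,0])<.1)&(abs(T[...,2]+.01)<.03)
for vv in range(244,345,12):
    q=m[vv]; 
    if q.sum()>5: print(vv,np.median(T[vv][q],0).round(4),np.median(X[vv][q],0).round(4))
for h in (.003,.001,-.001): go(*tcp_for(h,17.0))
```

```text
14.85 [0.60872969 0.02015221 0.08708763] [179.91851329  17.02902581  -4.37777812] 0.049846351631624236 [-1.15551242  0.69234214 -4.11426062]
244 [ 0.014   0.0003 -0.0162] [0.6266 0.0185 0.0985]
256 [ 0.0071  0.0001 -0.0154] [0.6202 0.0192 0.0997]
268 [-0.0009 -0.0002 -0.0127] [0.6115 0.0202 0.0995]
316 [-0.0386  0.0001 -0.0009] [0.5722 0.0229 0.0992]
328 [-0.0498  0.0001  0.0027] [0.5605 0.0238 0.0991]
shift [0.0009 0.0004 0.0028] rot [0.09 0.03 0.02]
shift [0.0015 0.0004 0.0048] rot [0.09 0.03 0.02]
shift [0.0021 0.0004 0.0067] rot [0.09 0.03 0.02]
```

Emit:
jog_arm(
  targets="0.0004 0 0.0012 0 0 0 -1; 0.0008 0 0.0024 0 0 0 -1; 0.0011 0 0.0034 0 0 0 -1; 0.0013 0 0.0042 0 0 0 -1; 0.0015 0 0.0048 0 0 0 -1; 0.0015 0 0.0048 0 0 0 -1; 0.0015 0 0.0048 0 0 0 -1; 0.0015 0 0.0048 0 0 0 -1",
)

```text
clock: 15.85
tool_pos: [0.6087, 0.0201, 0.0821]
orientation: [179.9, 17.0, -4.4]
force: [1.0, 0.5, -2.7]
opening: 0.05
```

Run:
```python
from h import *
o=telemetry.get_obs();print(o["clock"],o["tool_pos"],o["orientation"],o["opening"],o["force"],o["moment"])
for h in (.001,-.001): go(*tcp_for(h,17.0))
```

```text
15.85 [0.60873756 0.02014519 0.08210774] [179.91754827  17.02859999  -4.37613232] 0.05004033279579509 [ 0.97986133  0.47679244 -2.70111486] [-0.12632783 -1.33183283  0.02762202]
shift [ 0.      0.0004 -0.    ] rot [0.09 0.03 0.02]
shift [0.0006 0.0004 0.0019] rot [0.09 0.03 0.02]
```

Emit:
jog_arm(
  targets="0.0001 0 0.0003 0 0 0 -1; 0.0002 0 0.0006 0 0 0 -1; 0.0003 0 0.0009 0 0 0 -1; 0.0003 0 0.0009 0 0 0 -1; 0.0003 0 0.0009 0 0 0 -1; 0.0003 0 0.0009 0 0 0 -1; 0.0003 0 0.0009 0 0 0 -1; 0.0003 0 0.0009 0 0 0 -1",
)

```text
clock: 16.85
tool_pos: [0.6088, 0.0201, 0.0817]
orientation: [179.9, 17.0, -4.4]
force: [-2.5, 0.9, 6.2]
opening: 0.0494
```

Run:
```python
from h import *
from plant import snapshot
p=snapshot("wrist");o=telemetry.get_obs();print(o["clock"],o["tool_pos"],o["orientation"],o["opening"],o["force"])
T=slabtool(p,o);X=cloud(p)
m=(abs(T[...,1])<.02)&(abs(T[...,0])<.1)&(abs(T[...,2]+.01)<.03)
for vv in range(244,345,6):
    q=m[vv]; 
    if q.sum()>5: print(vv,np.median(T[vv][q],0).round(4),np.median(X[vv][q],0).round(4))
```

```text
16.9 [0.60884907 0.02011216 0.081657  ] [179.9179324   17.01100245  -4.3658623 ] 0.049478360741293914 [-1.63312338  0.27843561  5.44958492]
244 [ 0.0142  0.     -0.0169] [0.6274 0.0187 0.0937]
250 [ 0.0112 -0.0002 -0.0172] [0.6246 0.0192 0.0949]
256 [ 0.0073  0.0003 -0.0159] [0.6204 0.019  0.0947]
262 [ 0.0033  0.     -0.0147] [0.6164 0.0195 0.0947]
268 [-0.0008  0.     -0.0134] [0.612  0.0199 0.0947]
274 [-0.0048 -0.0002 -0.0123] [0.608  0.0205 0.0948]
310 [-0.0328  0.     -0.0036] [0.5786 0.0224 0.0947]
316 [-0.038  0.    -0.002] [0.5733 0.0228 0.0947]
322 [-0.0434  0.     -0.0003] [0.5677 0.0232 0.0947]
328 [-0.0489 -0.0003  0.0013] [0.562  0.0239 0.0947]
334 [-0.0546  0.      0.003 ] [0.5559 0.0241 0.0948]
```

The slab rests flat (its top is at 94.7 mm along the whole length) and the wrist is loaded upward. I release it.

Emit:
jog_arm(
  targets="0 0 0 0 0 0 0.2; 0 0 0 0 0 0 0.3; 0 0 0 0 0 0 0.5; 0 0 0 0 0 0 0.7; 0 0 0 0 0 0 0.9; 0 0 -0.02 0 0 0 1; 0 0 -0.06 0 0 0 1; 0 0 -0.1 0 0 0 1",
)

```text
clock: 17.9
tool_pos: [0.6381, 0.018, 0.1782]
orientation: [179.9, 17.0, -4.4]
force: [1.1, 0.5, -0.4]
opening: 0.0877
```

Run:
```python
from h import *
from plant import snapshot,models
p=snapshot("wrist");o=telemetry.get_obs();print(o["clock"],o["tool_pos"],o["orientation"],o["opening"],o["force"])
cv2.imwrite("pics/wrist7.png",p["img"][:,:,::-1])
p=snapshot("scene");pickle.dump(p,open("pics/scene7.pkl","wb"))
cv2.imwrite("pics/scene7.png",cv2.resize(p["img"][100:280,240:460,::-1],None,fx=3.5,fy=3.3))
X=cloud(p);m=(abs(X[...,2]-.094)<.005)&(abs(X[...,0]-.573)<.09)&(abs(X[...,1]-.023)<.07)
P=X[m];r=cv2.minAreaRect((P[:,:2]*1000).astype(np.float32));print(len(P),r,np.median(P,0))
for a in models.spot_point("cal_key_top",p)[:2]: print(a["conf"],a["uv"],X[int(a["uv"][1]),int(a["uv"][0])])
m=(X[...,2]>.066)&(X[...,2]<.09)&(X[...,0]<.47)&(X[...,0]>.39)&(X[...,1]>-.09)&(X[...,1]<.02)
for P in [X[m]]: print(len(P),np.median(P,0),P.min(0),P.max(0), np.histogram(P[:,2],bins=8))
q=m&(X[...,2]>.073);P=X[q];print("keytop",len(P),P.mean(0),cv2.minEnclosingCircle((P[:,:2]*1000).astype(np.float32)))
```

```text
17.95 [0.64163722 0.01749133 0.18392636] [179.91844067  16.5717402   -4.32005361] 0.08753298097116882 [ 3.66320634 -0.28620401  7.83765282]
125 ((615.69287109375, 15.267858505249023), (61.825347900390625, 37.39468765258789), 53.00682067871094) [0.61850341 0.01862562 0.0932192 ]
0.67 [343.4, 151.6] [ 0.41730069 -0.02786275  0.07619059]
120 [ 0.4313473  -0.02537801  0.07364735] [ 0.40607403 -0.04900477  0.06612562] [ 0.44982583 -0.0048139   0.08073014] (array([23, 12, 12,  9, 20, 21, 15,  8]), array([0.06612562, 0.06795118, 0.06977675, 0.07160231, 0.07342788,
       0.07525345, 0.07707901, 0.07890458, 0.08073014]))
keytop 65 [ 0.42839178 -0.02680399  0.07643706] ((427.4573974609375, -25.929893493652344), 17.895824432373047)
```

View pics/scene7.png

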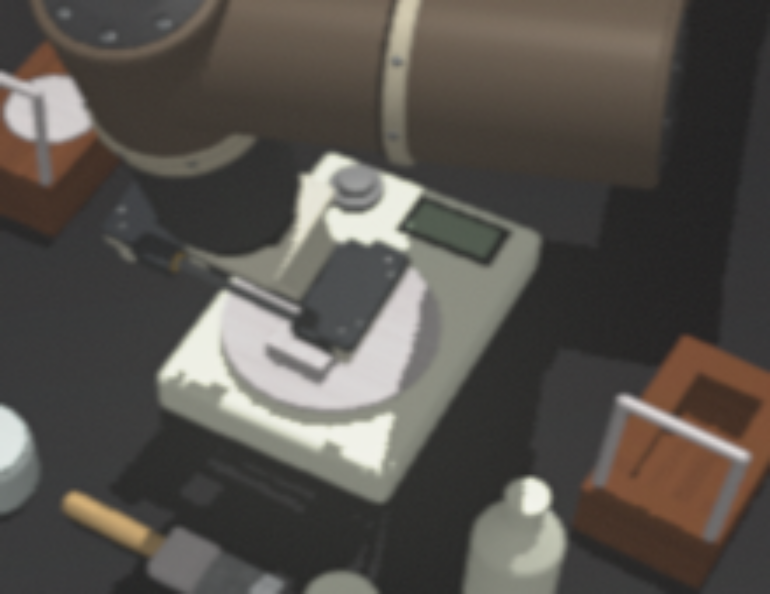

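View pics/wrist7.png

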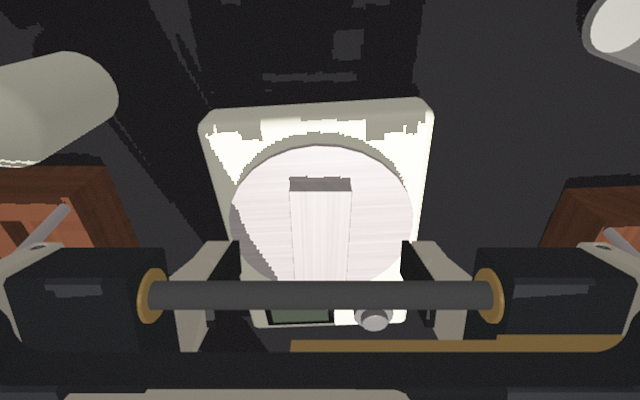

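The weight lies on the pan, let go. Now I go above the key with the fingers shut.

Run:
```python
from h import *
from kin import ik
o=telemetry.get_obs()
rp=[180,0,-30]
for z in (.2,.08): print([q.round(1) for q in ik(np.array([.425,-.028,z]),rp,4,o["joint_pos"])])
print(o["joint_pos"].round(1)); go([.425,-.028,.21],rp)
```

```text
[array([ 23. ,  -2.5, -31.1,  -0. , -61.5,  37. ])]
[array([ 23. ,   6.1, -40.7,  -0. , -43.1,  37. ])]
[ 15.5  29.5   8.9  -5.6 -85.2  71.4]
shift [-0.2104  0.0622  0.0315] rot [ 3.76 16.46 25.47]
```

Emit:
jog_arm(
  targets="-0.01 0.005 -0.03 0 2 3 1; -0.04 0.012 -0.025 0.5 4 6 0; -0.075 0.022 -0.015 1 7 10 -1; -0.11 0.032 -0.005 2 10 14 -1; -0.145 0.043 0.01 3 13 18 -1; -0.18 0.053 0.02 3.8 16.5 25.5 -1; -0.21 0.062 0.031 3.8 16.5 25.5 -1; -0.21 0.062 0.031 3.8 16.5 25.5 -1",
)

```text
clock: 19.05
tool_pos: [0.423, -0.0283, 0.2102]
orientation: [-179.9, -0.0, -30.0]
force: [0.4, 0.7, 0.6]
opening: 0.023
```

Emit:
jog_arm(
  targets="0 0 0 0 0 0 -1; 0 0 0 0 0 0 -1; 0 0 0 0 0 0 -1; 0 0 0 0 0 0 -1; 0 0 0 0 0 0 -1; 0 0 0 0 0 0 -1; 0 0 0 0 0 0 -1; 0 0 0 0 0 0 -1",
)

```text
clock: 20.05
tool_pos: [0.423, -0.0283, 0.2102]
orientation: [-179.9, -0.0, -30.0]
force: [-0.4, -0.3, -1.1]
opening: 0.0005
```

Run:
```python
from h import *
from plant import snapshot,models
p=snapshot("wrist");o=telemetry.get_obs();print(o["clock"],o["tool_pos"],o["orientation"],o["opening"],o["force"])
cv2.imwrite("pics/wrist8.png",p["img"][:,:,::-1]);pickle.dump(p,open("pics/wrist8.pkl","wb"))
X=cloud(p)
m=(X[...,2]>.06)&(X[...,2]<.09)&(X[...,0]<.47)&(X[...,0]>.38)&(X[...,1]>-.09)&(X[...,1]<.02)
print(np.histogram(X[m][:,2],bins=np.arange(.06,.091,.002)))
for a in models.spot_point("cal_key_top",p)[:2]: print(a["conf"],a["uv"],X[int(a["uv"][1]),int(a["uv"][0])])
for lo in (.070,.074,.076):
    q=m&(X[...,2]>lo);P=X[q];print("keytop",lo,len(P),P.mean(0),cv2.minEnclosingCircle((P[:,:2]*1000).astype(np.float32)),np.median(P[:,2]))
m=(abs(X[...,2]-.094)<.006)&(abs(X[...,0]-.573)<.09)&(abs(X[...,1]-.023)<.07)
P=X[m];r=cv2.minAreaRect((P[:,:2]*1000).astype(np.float32));print("slab",len(P),r,np.median(P,0))
```

```text
20.1 [ 0.4229966  -0.02826629  0.21022382] [-1.79913769e+02 -1.82624830e-02 -3.00050402e+01] 0.00047019056927173923 [ 0.33633999  0.30294339 -0.64636638]
(array([ 10,  14, 179, 719,  38,  12,  24, 177, 611,  17,   0,   0,   0,
         0,   0]), array([0.06 , 0.062, 0.064, 0.066, 0.068, 0.07 , 0.072, 0.074, 0.076,
       0.078, 0.08 , 0.082, 0.084, 0.086, 0.088, 0.09 ]))
0.81 [322.2, 186.3] [ 0.42691206 -0.03222865  0.07597624]
keytop 0.07 841 [ 0.42850526 -0.03147656  0.07639015] ((427.75506591796875, -30.835378646850586), 15.981950759887695) 0.07656503771671265
keytop 0.074 805 [ 0.42809604 -0.03130608  0.07656456] ((427.5978088378906, -31.258636474609375), 15.766098976135254) 0.07661061907697683
keytop 0.076 628 [ 0.4279167  -0.03124608  0.07687243] ((428.06591796875, -31.09907341003418), 15.237552642822266) 0.076790592005503
slab 9212 ((572.472412109375, 22.45242691040039), (50.819923400878906, 109.89689636230469), 85.595703125) [0.575332   0.02144186 0.09477538]
```

View pics/wrist8.png

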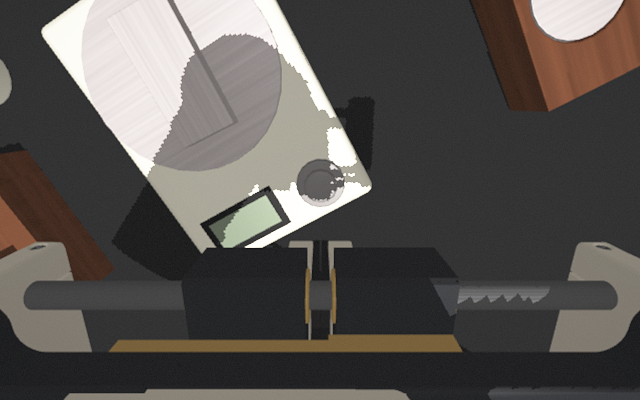

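The slab is at (0.5725, 0.0225), flat and within 1 mm of the pan's centre. The key is at (0.428, −0.031), with its top at 76.6 mm.

Run:
```python
from h import *
for z in (.085,.0705): go([.428,-.031,z],[180,0,-30])
```

```text
shift [5.700e-03 1.000e-04 1.252e-01] rot [-0.09 -0.02 -0.01]
shift [5.600e-03 1.000e-04 1.397e-01] rot [-0.09 -0.02 -0.01]
```

Emit:
jog_arm(
  targets="0.006 0 0.04 0 0 0 -1; 0.006 0 0.08 0 0 0 -1; 0.006 0 0.11 0 0 0 -1; 0.006 0 0.125 0 0 0 -1; 0.006 0 0.131 0 0 0 -1; 0.006 0 0.136 0 0 0 -1; 0.006 0 0.14 0 0 0 -1; 0.006 0 0.14 0 0 0 -1",
)

```text
clock: 21.15
tool_pos: [0.4285, -0.0311, 0.0706]
orientation: [-179.9, -0.0, -30.0]
force: [-1.5, -0.3, 4.4]
opening: 0.0002
```

Run:
```python
from h import *
o=telemetry.get_obs();print(o["clock"],o["tool_pos"],o["force"],o["moment"])
```

```text
21.15 [ 0.42851823 -0.03107678  0.07060797] [-1.48399536 -0.26489675  4.3702491 ] [-0.16063531  0.84320345  0.05040717]
```

About 5.5 mm down with 4.4 N. I push slightly more to reach the stop.

Emit:
jog_arm(
  targets="0 0 0.0005 0 0 0 -1; 0 0 0.001 0 0 0 -1; 0 0 0.0013 0 0 0 -1; 0 0 0.0013 0 0 0 -1; 0 0 0.0013 0 0 0 -1; 0 0 0.0013 0 0 0 -1; 0 0 0.0013 0 0 0 -1; 0 0 0.0013 0 0 0 -1",
)

```text
clock: 22.15
tool_pos: [0.4286, -0.0311, 0.0701]
orientation: [-179.9, -0.1, -30.0]
force: [-4.9, -0.2, 13.9]
opening: 0.0002
```

Emit:
jog_arm(
  targets="0 0 -0.01 0 0 0 -1; 0 0 -0.03 0 0 0 -1; 0 0 -0.06 0 0 0 -1; 0 0 -0.1 0 0 0 -1; 0 0 -0.13 0 0 0 -1; 0 0 -0.13 0 0 0 -1; 0 0 -0.13 0 0 0 -1; 0 0 -0.13 0 0 0 -1",
)

```text
clock: 23.15
tool_pos: [0.4278, -0.0314, 0.1993]
orientation: [-179.9, -0.0, -30.0]
force: [-0.3, -0.1, 0.2]
opening: 0.0002
```

Run:
```python
from h import *
from plant import snapshot
p=snapshot("wrist");o=telemetry.get_obs();print(o["clock"],o["tool_pos"],o["force"],abs(o["qvel"]).max())
X=cloud(p)
m=(X[...,2]>.071)&(X[...,2]<.09)&(np.hypot(X[...,0]-.428,X[...,1]+.031)<.012);print("key",m.sum(),np.median(X[m][:,2]))
m=(abs(X[...,2]-.094)<.006)&(abs(X[...,0]-.573)<.09)&(abs(X[...,1]-.023)<.07)
P=X[m];r=cv2.minAreaRect((P[:,:2]*1000).astype(np.float32));print("slab",len(P),r,np.median(P,0))
A=np.c_[P[:,:2],np.ones(len(P))];print(np.linalg.lstsq(A,P[:,2],rcond=None)[0])
```

```text
23.2 [ 0.42787581 -0.03139684  0.19928145] [1.13999169 0.88412223 0.20375984] 0.21416740132407489
key 511 0.07675507409252781
slab 9972 ((572.6700439453125, 22.378803253173828), (50.70341491699219, 110.23694610595703), 85.54057312011719) [0.57620269 0.02108739 0.09476819]
[0.00186197 0.01188045 0.09334873]
```

The force rose to 13.9 N at the stop, so the key went fully down. It is up again at 76.8 mm and the slab hasn't moved. Handing in.

Run:
```python
from plant import job
print(job.close_job())
```

```text
the job is handed in; nothing more can be done
None
```

The job is done and handed in at about 23 s of the 64 s allowed. I pressed the weight's near end until it tipped and stayed at about 37°. I gripped it across its width near the raised end, laid it on the pan, let go, then pressed the key to its stop and released it.

**Last checks before hand-in:**
- **Weight:** it lies at (0.5727, 0.0224), within about 1 mm of my fitted pan centre. Its top slopes 0.012 rad at most, and it did not move between release and hand-in.
- **Key:** the force rose to about 14 N at the stop, well above the 5 N spring. Afterwards its top read 76.8 mm, the same as before pressing.
- **Robot:** clear of everything at hand-in, with the tool at z = 0.20 m.

**What did not go as planned:**
- **Lean:** the 37° lean square to the slab was outside the arm's range. On the first try joints 3 and 4 reached their range ends and the tool stopped 10 mm off. I gripped at a 20° lean instead and tilted the tool back about 17° to lay the slab flat.
- **Slip:** the slab turned by about 0.4° in the grip on the way to the pan, and I corrected for it.
- **Bystanders:** I did not re-measure the disc weight or the other things at the end. There was no sign of contact with them, and the pictures taken on the way showed nothing disturbed.

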